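Load a card pack into the spring magazine

TASK

Load the thicker of the two white banded card packs into the spring-loaded card magazine: lay it flat in the mouth, on the follower plate, and push it down against the spring until both orange catches snap over its top and hold it down. Leave the thin pack where it lies.

Things in the scene. Friction and masses are not known exactly. Their poses are not given: they have to be found in the camera images.
- pack_thick_center (a point): Centre of the thick pack: a rigid stack of white cards 68 x 36 x 25 mm with a blue band, 50 to 100 g, lying flat on the table; x along its length, z up. Goes into the magazine lengthwise, either way round. Pushed down there, it moves the sprung catches outward by itself; they snap over it once its top is below 72 mm. Its top stays free to be pushed at the middle with shut fingers.
- pack_thin_center (a point): Centre of the thin pack, a bystander: the same cards and blue band, but 68 x 36 x 12 mm, lying flat. Which of the two packs lies nearer the magazine varies.
- magazine: Fixed card magazine on a grey base 150 x 80 mm; origin: base centre, on the table; x along the pack's length, z up. Heights over the table: four corner guides with flared tops 116 mm, space between them 77 x 46 mm (x, y), long sides open for |x| < 24 mm so that fingers fit beside the pack; at each end an orange sloped catch 14 mm wide, reaching in to |x| = 24 mm, underside 72 mm, top 93 mm.
- follower (a joint): Travel (m) of the sprung steel follower plate, 60 x 24 mm, at the magazine's centre: 0 = up (its top face 94 mm over the table), 0.053 = bottom stop. The spring gives 3 N at 0, 9 N at 0.046; with the catches a push takes up to about 13 N. Held down by a latched thick pack it reads about 0.046: push to 0.049 or a little more, then let go.
Things that resemble listed ones, but are neither listed nor needed, are in the scene too. What is shaped like the part that bears pack_thick_center but purple is not meant.

How it is judged:
By the outcome, as a careful person would: the job done as asked, in the order asked, and still so for the second after the job is handed in, with the robot touching nothing.
It also fails if it takes over 42 s, if anything falls off the work surface, if the arm or the gripper's body presses on something with over 40 N, if the wrist force passes 120 N, or if a joint passes its speed limit or range.

ROBOT

A 6-joint arm with a two-finger parallel gripper is mounted at the origin on a cart in front of the work surface, level with it; the furniture and walls round the work are solid. World frame = base frame: x ahead of the robot, y to its left, z up, the work surface at z = 0. Lengths are in m, angles in rad, forces in N, time in s.
With the tool pointing down it reaches from about 0.3 to 0.95 m from the base axis. Payload 3.1 kg.
Tool frame: the origin (TCP) lies at the very end of the fingers, on their centre line; the grasp point (between the pads) lies 19 mm behind it; z points along the fingers, y is the line along which they close (so a half turn about z gives the same grasp; the last joint's range is limited). The gripper opens to 85 mm and grips with 20 to 120 N. Pads are 22 mm wide; open, the fingers measure 114 mm over their backs; the gripper's body (76 mm by 85 mm) begins 54 mm behind the grasp point. The pads swing forward as they close: fully open they stand 13 mm farther back than shut.
Start: joints at [1.078, 0.308, 1.634, -0, 1.2, -0.07], TCP at [0.256, 0.57, 0.231] pointing down, gripper open.
Joint ranges: [-3.06, 3.06], [-0.79, 1.96], [0.05, 2.63], [-1.19, 4.34], [0.05, 2.64], [-2.94, 2.94]. Speed limits (rad/s): [2.79, 2.79, 3.14, 3.14, 3.14, 3.14].

INTERFACE

Orientations are given as a unit quaternion [x, y, z, w].
In Python, from rig import bot gives the robot as it stands.
- The arm moves only by the tool jog_arm, never from a script. Its argument "series" is a list of rows, each a list of 3 entries, a list of its own where there are three numbers: the shift along the tool's x, y, z in cm, then the turn about the tool's z in degrees, then the opening, from -1 (shut) to 1 (fully open), so that 0 is half open. In form: [[[tx, ty, tz], yaw, gripper], ...]. A call has 1 to 20 rows; each row shifts and turns the commanded pose from where the row before left it, along the tool's axes as they then stand; what a row does not reach is not made up. A row lasts 1/12 s, in which the tool goes at most 41.7 mm and 7.16 degrees, less where a joint would pass 70% of its speed; a pose out of reach is approached as far as the arm can. A call is refused whole if a number of a shift passes 4.17 or a number of a turn 7.16, either way. A call with a gripper value outside its range is refused whole. The fingers move at their own pace and stop on an object; the grip force is fixed at half the most. Time passes only in rows, so rows that do not move let the fingers close. It gives the time, the measured TCP pose, the force, the opening and the grip force at its end, in the units of the state.
- bot.observe(): the state, without advancing time (a new reading comes with each control period).
- bot.grab_frame(name): name is "scene" or "top" or "wrist"; returns the picture (480x640x3 uint8, red, green, blue); there is no depth.
- bot.camera_info(name): a dict with "vertical_fov" (degrees; the focal length in pixels is half the picture's height over the tangent of half this angle, whatever the lens; pixels are square), "cx", "cy" (the principal point, pixels), "rvec" (rotation vector, rad) and "tvec" (3), from world to camera coordinates, as OpenCV has them; the wrist camera has in their place "hand_eye" (4x4, takes a point from camera to tool coordinates, whose origin is the TCP and whose axes are the flange's). Camera axes: x right, y down, z forward; pixel columns grow to the right and rows downward; lengths in m; the calibration is good to about 2 mm. A picture is of the moment at which its call begins: read the wrist's pose just before it. camera_info takes no time and is no camera call.
- bot.finish_job(): hands the job in; it is judged then, once.
The state is a dict: "time": time; "joint_positions": joint angles; "qd": joint speeds; "effort": joint torques, N m; "tcp_pos": TCP position; "orientation": TCP orientation; "ft_force": force on the tool from outside, world axes, zero at the start; "ft_torque": the same for the moment, N m; "gripper_width": finger opening in m; "grip_force": force on a finger pad.
Only numpy, scipy, OpenCV 4.12 (cv2) and the standard library are available. Lean on these libraries where they do the work, as an engineer would, in place of code of your own. Each camera call takes 0.05 s, during which the arm holds its last target. There are 200 camera calls.

## Working session

There is one attempt and no reset: what is moved stays moved. The work goes in short steps, Python scripts to look and compute and a tool call to move; the robot and the scene stay as the last step left them, time stands still between calls to the robot, and variables do not carry over. Pictures are saved under pics/ and viewed, at most 10 in all, crops included, and the job is handed in when it is done.

Besides the shell and the picture viewer there is one more tool, called after "Call:" by a JSON object that holds its "api" and its "payload", one argument or row to a line. jog_arm: Moves the arm, as the interface text tells. Its arguments: {"type":"object","properties":{"series":{"type":"array"}},"required":["series"]}

```bash
mkdir -p pics
python3 - <<'E'
from rig import bot
import cv2,numpy as np
s=bot.observe(); print(s['time'],s['tcp_pos'],s['orientation'],s['gripper_width'])
for n in ('top','scene'):
    im=bot.grab_frame(n); cv2.imwrite(f'pics/{n}0.png',im[:,:,::-1]); print(n,bot.camera_info(n))
print(bot.camera_info('wrist'))
E
```

```text
0.0 [0.25609307 0.56922922 0.23005612] [ 2.09808030e-01  9.77741944e-01 -1.09166279e-03 -3.00833777e-04] 0.08524417719488704
top {'vertical_fov': 52.77188981192504, 'cx': 325.6933191725372, 'cy': 243.2870523385716, 'rvec': array([ 2.17053436, -2.15705331,  0.10488222]), 'tvec': array([0.15750415, 0.54120728, 0.87575949])}
scene {'vertical_fov': 55.469772097930274, 'cx': 320.318424702958, 'cy': 242.4397735591785, 'rvec': array([ 1.99960841, -0.70759594,  0.42712522]), 'tvec': array([-0.31203203,  0.28761961,  0.47966826])}
{'vertical_fov': 59.41208141637603, 'cx': 329.5261094010461, 'cy': 235.09540432964835, 'hand_eye': array([[ 4.17251942e-04, -9.60315079e-01, -2.78917146e-01,
         7.14859822e-02],
       [ 9.99999772e-01,  5.48535645e-04, -3.92644220e-04,
        -4.54864292e-04],
       [ 5.30058162e-04, -2.78916919e-01,  9.60315090e-01,
        -1.43086642e-01],
       [ 0.00000000e+00,  0.00000000e+00,  0.00000000e+00,
         1.00000000e+00]])}
```

View pics/top0.png

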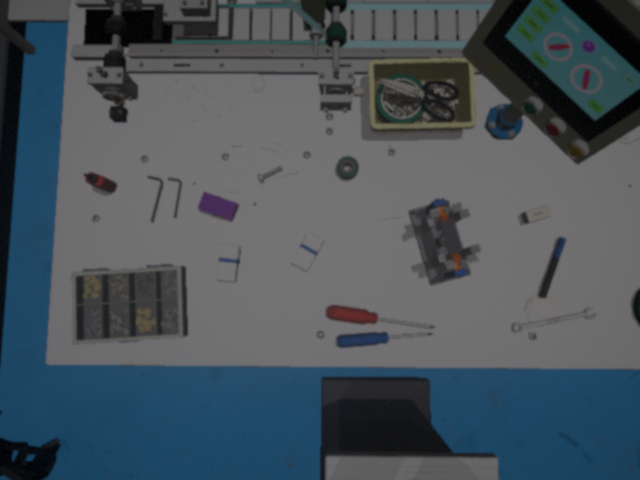

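View pics/scene0.png

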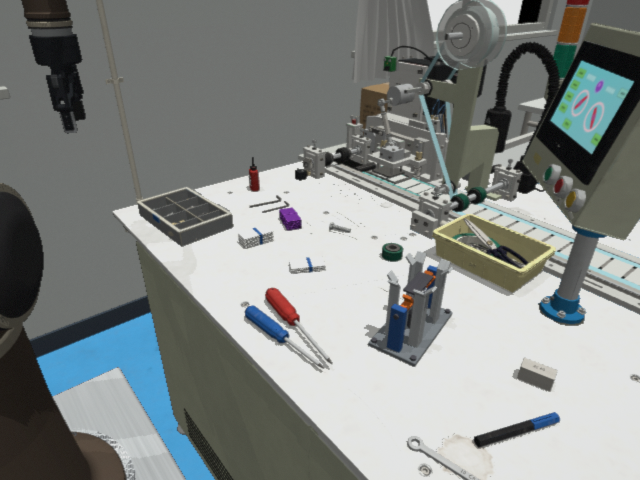

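Top view: white banded packs at (228,262) and (308,251), a purple one at (218,206) and the magazine at (442,243). In the scene view the packs are at (255,238), which looks thick, and (306,266), which looks thin. I'll confirm with a crop and measure.

```bash
cat > h.py <<'E'
import cv2,numpy as np
from scipy.spatial.transform import Rotation as R
from rig import bot
def cam(n,s=None):
    c=bot.camera_info(n); f=240/np.tan(np.radians(c['vertical_fov']/2))
    K=np.array([[f,0,c['cx']],[0,f,c['cy']],[0,0,1]])
    if n=='wrist':
        T=np.eye(4);T[:3,:3]=R.from_quat(s['orientation']).as_matrix();T[:3,3]=s['tcp_pos']
        W=T@c['hand_eye']; return K,W[:3,:3],W[:3,3]
    r=R.from_rotvec(c['rvec']).as_matrix(); return K,r.T,-r.T@c['tvec']
def ray(C,uv,z):
    K,r,o=C; p=np.c_[np.atleast_2d(uv),np.ones(len(np.atleast_2d(uv)))]
    d=p@np.linalg.inv(K).T@r.T
    return o+d*((z-o[2])/d[:,2])[:,None]
def proj(C,P):
    K,r,o=C; q=(np.atleast_2d(P)-o)@r@K.T; return q[:,:2]/q[:,2:]
E
python3 - <<'E'
from h import *
t=cv2.imread('pics/top0.png'); s=cv2.imread('pics/scene0.png')
C=cam('top');S=cam('scene')
print('top cam',C[2],'scene cam',S[2])
h=cv2.cvtColor(t,cv2.COLOR_BGR2HSV)
m=cv2.inRange(h,(100,100,50),(125,255,255))
n,l,st,ce=cv2.connectedComponentsWithStats(m[230:290,200:330])
for i in range(1,n):
    if st[i,4]>15:
        c=ce[i]+[200,230]; ys,xs=np.where(l==i)
        (q,wh,a)=cv2.minAreaRect(np.c_[xs+200,ys+230].astype(np.float32)); 
        for z in(.012,.025):
            p=ray(C,c,z); print(c,st[i,4],z,p.round(4),proj(S,p).round(0),wh,a)
print('purple',ray(C,(218,206),.025),'mag',ray(C,(442,243),.094))
o=cv2.inRange(h,(5,120,80),(18,255,255))
n,l,st,ce=cv2.connectedComponentsWithStats(o)
for i in range(1,n):
    if st[i,4]>30: print('or',ce[i],st[i,4],ray(C,ce[i],.085).round(4))
a=cv2.resize(t[190:290,190:330],(560,400),interpolation=cv2.INTER_CUBIC)
a=cv2.convertScaleAbs(a,alpha=1.4)
b=cv2.resize(s[200:290,225:335],(240*2,393),interpolation=cv2.INTER_CUBIC)
b=cv2.copyMakeBorder(b,0,7,0,0,cv2.BORDER_CONSTANT)
v=np.hstack([a,b]); cv2.imwrite('pics/crop1.png',cv2.resize(v,(800,int(400*800/v.shape[1]))))
E
```

```text
top cam [0.44559085 0.15339766 0.92875482] scene cam [ 0.06297291 -0.40468683  0.49237551]
[309.61111111 249.61111111] 18 0.012 [[0.5297 0.1915 0.012 ]] [[308. 262.]] (13.891888618469238, 1.2403472661972046) 29.744882583618164
[309.61111111 249.61111111] 18 0.025 [[0.5285 0.191  0.025 ]] [[308. 257.]] (13.891888618469238, 1.2403472661972046) 29.744882583618164
[226.64 259.92] 25 0.012 [[0.5091 0.3492 0.012 ]] [[256. 235.]] (16.123003005981445, 1.6564730405807495) 6.340191841125488
[226.64 259.92] 25 0.025 [[0.5082 0.3464 0.025 ]] [[256. 230.]] (16.123003005981445, 1.6564730405807495) 6.340191841125488
purple [[0.61057135 0.36568671 0.025     ]] mag [[ 0.53505316 -0.04110941  0.094     ]]
or [442.7826087  213.60869565] 69 [[ 0.5881 -0.0455  0.085 ]]
or [456.7012987  260.81818182] 77 [[ 0.5049 -0.0682  0.085 ]]
```

View pics/crop1.png

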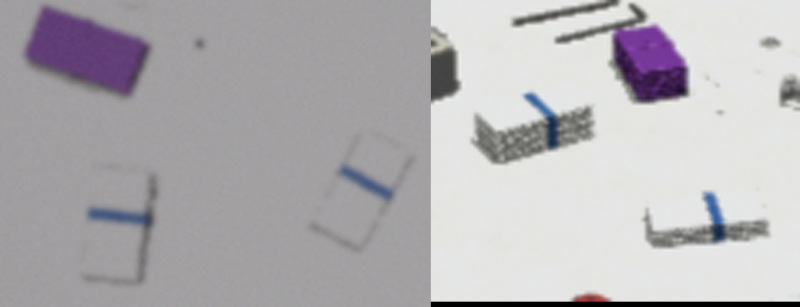

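The pack at top (228,262) / scene (255,238) is the thick one: its card side is about twice as tall. The one at (308,251) is thin, and the purple one isn't meant. I'll move the wrist camera over the thick pack.

Call:
{"api": "jog_arm", "payload": {
  "series": [
    [[-3.6, -1.1, 0], 0, 1],
    [[-3.6, -1.1, 0], 0, 1],
    [[-3.6, -1.1, 0], 0, 1],
    [[-3.6, -1.1, 0], 0, 1],
    [[-3.6, -1.1, 0], 0, 1],
    [[-3.6, -1.1, 0], 0, 1],
    [[-3.6, -1.1, 0], 0, 1],
    [[-3.6, -1.1, 0], 0, 1],
    [[-1, -1.1, 0], 0, 1],
    [[0, 0, 0], -6, 1],
    [[0, 0, 0], -6, 1],
    [[0, 0, 0], -6, 1],
    [[0, 0, 0], -6, 1],
    [[0, 0, 0], 0, 1],
    [[0, 0, 0], 0, 1],
    [[0, 0, 0], 0, 1]
  ]
}}

```text
time: 1.43
tcp_pos: [0.4871, 0.3574, 0.231]
orientation: [0.003, 1.0, -0.0, -0.0]
ft_force: [-0.9, 0.0, 0.3]
gripper_width: 0.0853
grip_force: 0.0
```

```bash
cat > look.py <<'E'
from h import *
import sys,pickle
s=bot.observe(); im=bot.grab_frame('wrist')[:,:,::-1].copy(); n=sys.argv[1]
cv2.imwrite(f'pics/{n}.png',im); pickle.dump(s,open(f'pics/{n}.pkl','wb'))
print(s['time'],s['tcp_pos'].round(4),s['orientation'].round(4),s['ft_force'].round(1),s['gripper_width'])
x=R.from_quat(s['orientation']).as_matrix()[:,0]; print('heading tool x',np.degrees(np.arctan2(x[1],x[0])))
E
python3 look.py w1
```

```text
1.4333 [0.4871 0.3574 0.231 ] [ 2.9e-03  1.0e+00 -2.0e-04 -4.0e-04] [-0.9  0.   0.3] 0.08533935754860435
heading tool x 179.66542639376826
```

View pics/w1.png

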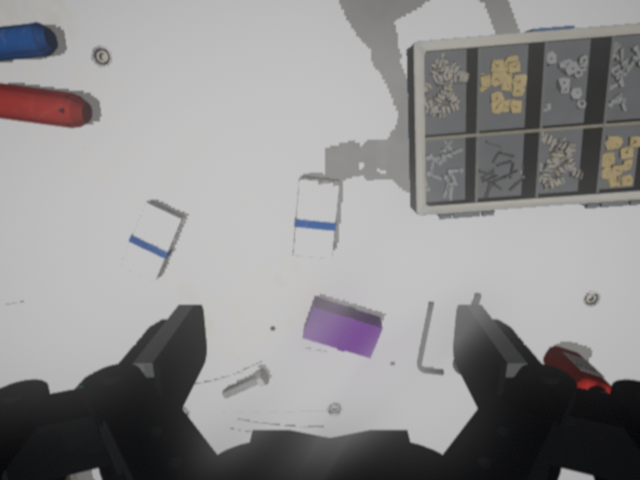

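The wrist view shows the thick pack at (317,217), long axis nearly vertical in the image, band at (315,225). Next I'll measure its edges.

```bash
python3 - <<'E'
from h import *
import pickle
im=cv2.imread('pics/w1.png'); s=pickle.load(open('pics/w1.pkl','rb')); C=cam('wrist',s)
h=cv2.cvtColor(im,cv2.COLOR_BGR2HSV)
m=cv2.inRange(h,(100,90,60),(125,255,255)); m[:,:280]=0;m[:,345:]=0;m[:200]=0;m[250:]=0
ys,xs=np.where(m>0); P=np.c_[xs,ys].astype(np.float32)
W=ray(C,P,.025)[:,:2]; c=W.mean(0); r=cv2.minAreaRect((W*1000).astype(np.float32)); print('band',P.mean(0),c,r)
print('height of cam',C[2])
g=cv2.cvtColor(im,cv2.COLOR_BGR2GRAY)
print(g[165:275,310][::2]); print('rowx',g[240,285:350]);
E
python3 -c "
import cv2;a=cv2.imread('pics/w1.png')[160:280,270:370];cv2.imwrite('pics/w1c.png',cv2.resize(cv2.convertScaleAbs(a,alpha=1.1),(500,600),interpolation=2))"
```

```text
band [315.21213 224.58441] [0.50718588 0.34470174] ((507.1533508300781, 344.51434326171875), (34.21821212768555, 5.292360782623291), 83.99297332763672)
height of cam [0.41558698 0.35769015 0.3740917 ]
[195 194 194 189 151 131 115 136 185 195 194 194 194 195 195 195 194 194
 194 194 195 195 195 194 194 195 195 188 127 102 102 123 185 195 195 195
 195 195 195 195 194 194 194 195 195 192 186 194 194 195 194 195 194 194
 194]
rowx [195 195 196 195 195 195 195 189 172 163 181 194 195 195 194 195 195 194
 194 195 195 195 195 195 195 195 195 195 194 194 195 195 195 195 195 195
 194 195 195 195 195 195 194 195 195 195 194 189 172 152 142 142 144 159
 183 193 194 195 194 194 194 194 194 194 194]
```

View pics/w1c.png

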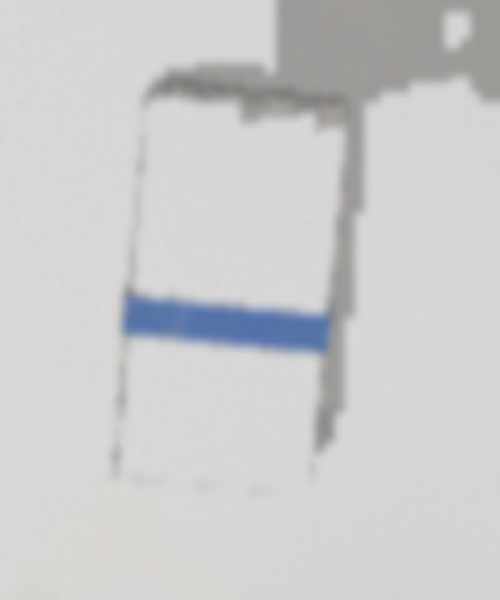

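Run:
```python
from h import *
import pickle
s=pickle.load(open('pics/w1.pkl','rb')); C=cam('wrist',s)
q=np.array([[148,95],[348,108],[313,487],[115,480]])/5+[270,160]-.4
W=ray(C,q,.025)[:,:2]; print(W.round(4)); c=W.mean(0); print('centre',c,'len',np.linalg.norm(W[0]-W[3]),np.linalg.norm(W[1]-W[2]),'wid',np.linalg.norm(W[0]-W[1]),np.linalg.norm(W[2]-W[3]))
d=(W[3]+W[2]-W[0]-W[1])/2; print('long axis deg',np.degrees(np.arctan2(d[1],d[0])))
T=R.from_quat(s['orientation']).as_matrix()
print('shift tool',T.T@(np.r_[c,.006]-s['tcp_pos'])*100)
```

```text
[[0.4676 0.332 ]
 [0.4699 0.3652]
 [0.5366 0.3592]
 [0.5352 0.3245]]
centre [0.50233619 0.34520453] len 0.06799658243996483 0.06698671562319881 wid 0.03334949702678941 0.03472939906155123
long axis deg -5.7748276322776295
shift tool [-1.54632262 -1.20587804 22.49451615]
```

Centre (0.502, 0.345), length 68 mm, axis -5.8°: this matches the listed size and the scene view. Descending.

Call:
{"api": "jog_arm", "payload": {
  "series": [
    [[-1.55, -1.2, 0], 0, 1],
    [[0, 0, 0], 5.5, 1],
    [[0, 0, 3.5], 0, 1],
    [[0, 0, 3.5], 0, 1],
    [[0, 0, 3.5], 0, 1],
    [[0, 0, 3.5], 0, 1],
    [[0, 0, 3.5], 0, 1],
    [[0, 0, 2], 0, 1],
    [[0, 0, 1], 0, 1],
    [[0, 0, 0], 0, 1],
    [[0, 0, 0], 0, 1],
    [[0, 0, 0], 0, 1]
  ]
}}

```text
time: 2.48
tcp_pos: [0.5048, 0.3464, 0.0283]
orientation: [0.05, 0.999, 0.001, 0.002]
ft_force: [-0.1, -0.4, 0.6]
gripper_width: 0.0854
grip_force: 0.0
```

Call:
{"api": "jog_arm", "payload": {
  "series": [
    [[0.25, -0.1, 0.8], 0, 1],
    [[0, 0, 0.8], 0, 1],
    [[0, 0, 0.8], 0, 1],
    [[0, 0, 0], 0, 1],
    [[0, 0, 0], 0, 1],
    [[0, 0, 0], 0, -1],
    [[0, 0, 0], 0, -1],
    [[0, 0, 0], 0, -1],
    [[0, 0, 0], 0, -1],
    [[0, 0, 0], 0, -1],
    [[0, 0, 0], 0, -1],
    [[0, 0, 0], 0, -1],
    [[0, 0, 0], 0, -1],
    [[0, 0, 0], 0, -1]
  ]
}}

```text
time: 3.65
tcp_pos: [0.5011, 0.3449, 0.0028]
orientation: [0.05, 0.999, 0.0, 0.001]
ft_force: [0.4, -0.2, 3.6]
gripper_width: 0.0316
grip_force: 61.0
```

Call:
{"api": "jog_arm", "payload": {
  "series": [
    [[0, 0, -1], 0, -1],
    [[0, 0, -3], 0, -1],
    [[0, 0, -4], 0, -1],
    [[0, 0, -4], 0, -1],
    [[0, 0, -4], 0, -1],
    [[0, 0, -4], 0, -1],
    [[0, 0, -4], 0, -1],
    [[-1.3, -3.5, 0], 0, -1],
    [[-1.3, -3.5, 0], 0, -1],
    [[-1.3, -3.5, 0], 0, -1],
    [[-1.3, -3.5, 0], 0, -1],
    [[-1.3, -3.5, 0], 0, -1],
    [[-1.3, -3.5, 0], 0, -1],
    [[-1.3, -3.5, 0], 0, -1],
    [[-1.3, -3.5, 0], 0, -1],
    [[-1.3, -3.5, 0], 0, -1],
    [[-1.3, -3.5, 0], 0, -1],
    [[-1.3, -3.5, 0], 0, -1],
    [[0, 0, 0], 0, -1]
  ]
}}

```text
time: 5.23
tcp_pos: [0.605, -0.0595, 0.2422]
orientation: [0.053, 0.999, -0.002, 0.0]
ft_force: [0.4, -0.6, -0.4]
gripper_width: 0.0315
grip_force: 60.5
```

Call:
{"api": "jog_arm", "payload": {
  "series": [
    [[0, 0, 0], -7, -1],
    [[0, 0, 0], -7, -1],
    [[0, 0, 0], -7, -1],
    [[0, 0, 0], 0, -1],
    [[0, 0, 0], 0, -1],
    [[0, 0, 0], 0, -1]
  ]
}}

```text
time: 5.73
tcp_pos: [0.6039, -0.0523, 0.2421]
orientation: [-0.132, 0.991, 0.0, -0.0]
ft_force: [0.3, 0.0, -0.8]
gripper_width: 0.0316
grip_force: 60.5
```

```bash
python3 look.py w2
python3 - <<'E'
from h import *
cv2.imwrite('pics/top1.png',bot.grab_frame('top')[:,:,::-1])
E
```

```text
5.7333 [ 0.6039 -0.0523  0.2421] [-1.318e-01  9.913e-01  2.000e-04 -4.000e-04] [ 0.3  0.  -0.8] 0.03163145856865875
heading tool x -164.85407106785047
```

View pics/w2.png

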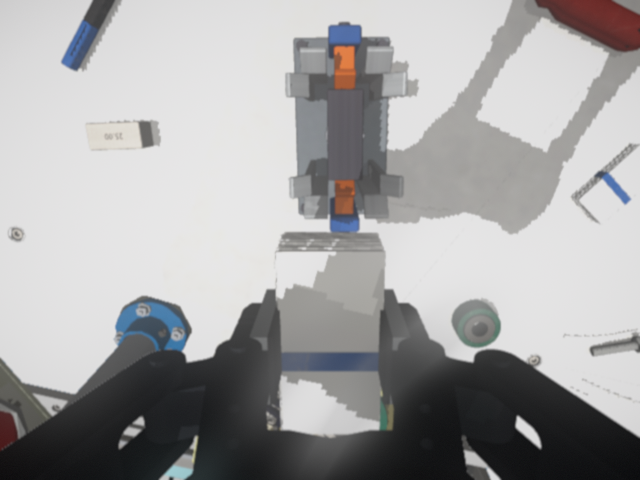

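The pack is held straight (front edge at row ~248, band at row 361). The magazine is nearly aligned, with follower centre at about (345,135) and orange catches at (345,65) and (344,196). Next: magazine pose and in-hand offset.

Run:
```python
from h import *
import pickle
im=cv2.imread('pics/w2.png'); s=pickle.load(open('pics/w2.pkl','rb')); C=cam('wrist',s)
T=R.from_quat(s['orientation']).as_matrix(); tcp=s['tcp_pos']
tl=lambda W:((W-tcp)@T*1000).round(1)
h=cv2.cvtColor(im,cv2.COLOR_BGR2HSV); g=cv2.cvtColor(im,cv2.COLOR_BGR2GRAY)
o=cv2.inRange(h,(4,130,80),(20,255,255)); n,l,st,ce=cv2.connectedComponentsWithStats(o)
for i in range(1,n):
    if st[i,4]>150: print('orange',st[i],ce[i].round(1))
b=cv2.inRange(h,(105,130,50),(125,255,255)); n,l,st,ce=cv2.connectedComponentsWithStats(b)
for i in range(1,n):
    if st[i,4]>150: print('blue',st[i],ce[i].round(1))
# follower: dark plate
m=cv2.inRange(g,0,90); m[:60]=0;m[220:]=0;m[:,:310]=0;m[:,385:]=0
n,l,st,ce=cv2.connectedComponentsWithStats(m); print(st[1:],ce[1:])
print('cols r135',g[135,285:400]); print('pack col', g[225:270,310])
for r in(260,340): print('packrow',r,[int(v) for v in np.where(np.abs(np.diff(g[r].astype(int)))>18)[0] if 255<v<405])
zt=tcp[2]+.022
print('pack front/bands tool mm',tl(ray(C,[[279,250],[383,249],[281,361],[379,361]],zt)))
```

```text
orange [334  46  22  43 837] [344.4  67.1]
orange [336 180  19  33 550] [344.5 196.1]
blue [ 63  22  27  44 295] [75.9 43.5]
blue [332 221  25   9 168] [342.9 225.4]
[[352  72  26  61 449]
 [310  75  19  25 233]
 [379  75   1   1   1]
 [332  76   2   2   3]
 [331  79   2   1   2]
 [327  86   9   5  26]
 [340  89   5   2   9]
 [366  88   1   1   1]
 [366  91   1   1   1]
 [326  94   1   1   1]
 [327  96   1   1   1]
 [354 138  31  60 743]
 [358 154   1   1   1]
 [311 160  17  34 234]
 [357 161   1   1   1]
 [336 184  16   9  82]
 [319 189   3   2   3]
 [320 193   1   1   1]
 [330 194  28  26 319]
 [352 196   2   1   2]] [[364.42093541  90.0155902 ]
 [316.4806867   83.06437768]
 [379.          75.        ]
 [332.66666667  76.66666667]
 [331.5         79.        ]
 [331.          88.23076923]
 [341.77777778  89.44444444]
 [366.          88.        ]
 [366.          91.        ]
 [326.          94.        ]
 [327.          96.        ]
 [368.05921938 176.48855989]
 [358.         154.        ]
 [319.32905983 177.43162393]
 [357.         161.        ]
 [342.51219512 189.14634146]
 [320.   
[... 249 characters left out ...]
40 139 139 139
 138 138 138 135 138 144 124 100  97  98  97  96  95  96  97  96  95  94
  94  94  94  93  94  95  95  95  93  92  94  94  95  95  94  94  92  92
  92  93  93  92  93 107 127 120 105 100 101 101 100  99 100 100 101 101
 100 101 100 102 115 136 146 150 150 148 142 137 167 211 226 226 225 226
 225 225 226 226 226 226 226]
pack col [228 228 228 228 229 225 204 162 128 116 118 122 126 137 164 177 167 171
 175 157 138 130 142 158 154 151 182 220 228 228 229 229 228 229 228 228
 228 228 228 228 228 228 228 228 227]
packrow 260 [326, 384]
packrow 340 [266, 279, 280, 378, 379]
pack front/bands tool mm [[ 31.8 -15.3 -22. ]
 [ 32.1  16.2 -22. ]
 [ -6.5 -15.9 -22. ]
 [ -6.5  16.2 -22. ]]
```

```bash
python3 - <<'E'
from h import *
import pickle
im=cv2.imread('pics/w2.png'); s=pickle.load(open('pics/w2.pkl','rb')); C=cam('wrist',s)
T=R.from_quat(s['orientation']).as_matrix(); tcp=s['tcp_pos']
tl=lambda W:((W-tcp)@T*1000).round(1)
a=im.astype(int); sat=a.max(2)-a.min(2)
print('sat col345',sat[40:96,345],sat[172:236,345]); 
print('sat col331',im[80:100,332].tolist(),im[172:192,332].tolist())
for r in (100,115,150,165):
    g=im[r].mean(1); d=np.diff(g); print(r,[(int(v),int(d[v])) for v in np.where(abs(d)>10)[0] if 285<v<400])
print('plate ends/mid @.094',tl(ray(C,[[345,88.5],[344.5,180],[327.5,135],[361.5,135]],.094)))
print('base L/R edges z=0..',tl(ray(C,[[296,135],[386.5,135]],.006)))
print('blue outer',tl(ray(C,[[345,24],[343.5,230]],.08)))
print('pack front bottom @z+3',tl(ray(C,[[330,232]],tcp[2]-.003)))
E
python3 -c "
import cv2;a=cv2.imread('pics/w2.png')[15:240,270:420];cv2.imwrite('pics/w2c.png',cv2.resize(a,(400,600),interpolation=2))"
```

```text
sat col345 [ 83  78  69  53  31  14  64 119 148 151 151 152 152 152 152 153 154 153
 154 154 154 155 155 155 155 157 156 155 142 126 122 125 135 141 134 118
 110 109 110 111 110 111 111 111 110 110 110 104  78  33   7   5   5   5
   5   6] [  6   6   5   6   5   6   3  21  67 102 113 113 111 106  95  82  72  66
  64  66  70  73  71  67  67  74  81  82  83  88  94  96  97  97  96  96
  96  96  96  95  88  61  19  13  25  35  43  48  50  51  57  75  91  96
  97  95  94  92  81  53  17   1   5   3]
sat col331 [[93, 91, 91], [93, 91, 92], [92, 91, 90], [92, 91, 91], [92, 90, 91], [93, 91, 91], [92, 90, 90], [90, 89, 89], [86, 84, 86], [86, 83, 85], [93, 89, 92], [98, 94, 96], [101, 95, 99], [100, 96, 99], [101, 95, 99], [100, 95, 99], [101, 96, 98], [101, 95, 98], [100, 95, 99], [100, 95, 98]] [[101, 96, 98], [101, 95, 97], [101, 96, 98], [100, 95, 98], [101, 96, 98], [100, 95, 97], [101, 96, 98], [104, 99, 100], [121, 116, 115], [139, 135, 132], [145, 141, 137], [146, 142, 137], [146, 142, 138], [146, 142, 137], [146, 142, 137], [145, 141, 136], [145, 140, 137], [144, 139, 136], [144, 140, 136], [143, 139, 136]]
100 [(293, -14), (294, -48), (295, -28), (307, -10), (319, 12), (326, -11), (379, 15), (380, 11), (387, 26), (388, 38), (389, 17)]
115 [(293, -10), (294, -40), (295, -34), (325, -11), (326, -19), (327, -11), (379, 14), (380, 19), (385, -11), (387, 37), (388, 37), (389, 13)]
150 [(295, -41), (296, -32), (326, -21), (327, -13), (379, 13), (380, 12), (384, -18), (386, 29), (387, 15), (392, 12), (394, -19), (395, -11)]
165 [(295, -12), (296, -48), (297, -27), (307, -17), (308, -18), (385, 20), (386, 25)]
plate ends/mid @.094 [[ 87.1  10.1 148.1]
 [ 27.   10.4 148.1]
 [ 57.4  -1.4 148.1]
 [ 57.4  21.5 148.1]]
base L/R edges z=0.. [[ 53.1 -29.5 236.1]
 [ 53.1  50.  236.1]]
blue outer [[128.   10.1 162.2]
 [-12.9  10.5 162.1]]
pack front bottom @z+3 [[30.4  0.2  3. ]]
```

View pics/w2c.png

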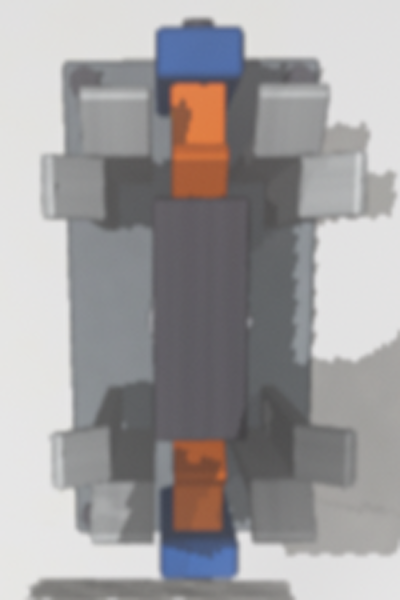

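Plate 60.1 mm long, 23 mm wide and base centre agree, and the angle is within 0.3°. The shift is +5.9, +1.0 cm. I'll move over it and verify before going down.

Call:
{"api": "jog_arm", "payload": {
  "series": [
    [[2, 0.5, 0], 0, -1],
    [[3, 0.5, 0], 0, -1],
    [[0.9, 0, 0], 0, -1],
    [[0, 0, 2], 0, -1],
    [[0, 0, 3], 0, -1],
    [[0, 0, 3], 0, -1],
    [[0, 0, 2], 0, -1],
    [[0, 0, 0], 0, -1],
    [[0, 0, 0], 0, -1],
    [[0, 0, 0], 0, -1]
  ]
}}

```text
time: 6.67
tcp_pos: [0.5462, -0.0588, 0.1437]
orientation: [-0.133, 0.991, -0.0, 0.001]
ft_force: [0.1, -0.3, -1.3]
gripper_width: 0.0315
grip_force: 60.5
```

```bash
python3 look.py w3
python3 - <<'E'
from h import *
import pickle
a=pickle.load(open('pics/w2.pkl','rb')); s=pickle.load(open('pics/w3.pkl','rb'))
A=R.from_quat(a['orientation']).as_matrix();S=R.from_quat(s['orientation']).as_matrix()
t=a['tcp_pos']+A@np.r_[.059,.0099,.142]; print('target',t,'remaining cm',S.T@(t-s['tcp_pos'])*100)
E
```

```text
6.6667 [ 0.5462 -0.0588  0.1437] [-1.328e-01  9.911e-01 -4.000e-04  1.300e-03] [ 0.1 -0.3 -1.3] 0.031533983354346
heading tool x -164.7403265511765
target [ 0.54424856 -0.05817317  0.10012619] remaining cm [0.18335178 0.11809095 4.35838706]
```

View pics/w3.png

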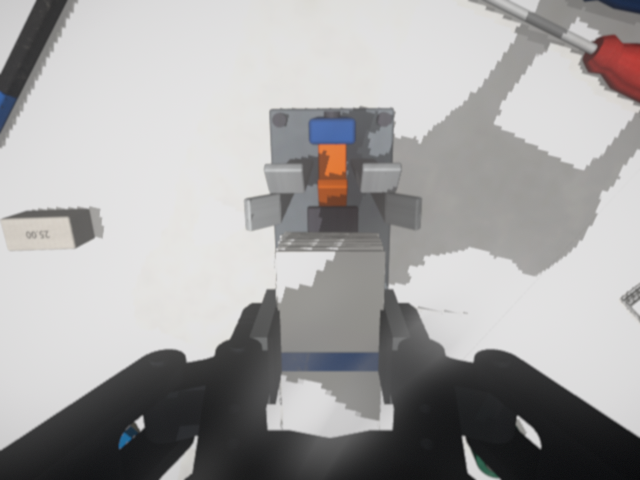

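The pack sits centred above the mouth (plate centre column 332, pack 331). Correcting the small remainder and lowering onto the follower.

Call:
{"api": "jog_arm", "payload": {
  "series": [
    [[0.18, 0.1, 0], 0, -1],
    [[0, 0, 1], 0, -1],
    [[0, 0, 1], 0, -1],
    [[0, 0, 0.8], 0, -1],
    [[0, 0, 0], 0, -1],
    [[0, 0, 0], 0, -1]
  ]
}}

```text
time: 7.22
tcp_pos: [0.5417, -0.0579, 0.1129]
orientation: [-0.133, 0.991, 0.0, -0.001]
ft_force: [0.3, 0.3, -0.8]
gripper_width: 0.0318
grip_force: 60.5
```

Call:
{"api": "jog_arm", "payload": {
  "series": [
    [[-0.2, 0, 0], 0, -1],
    [[0, 0, 0.4], 0, -1],
    [[0, 0, 0.4], 0, -1],
    [[0, 0, 0.4], 0, -1],
    [[0, 0, 0.4], 0, -1],
    [[0, 0, 0.2], 0, -1],
    [[0, 0, 0], 0, -1],
    [[0, 0, 0], 0, -1]
  ]
}}

```text
time: 7.88
tcp_pos: [0.5445, -0.0576, 0.0963]
orientation: [-0.133, 0.991, 0.0, -0.0]
ft_force: [-0.8, 0.8, 1.5]
gripper_width: 0.0318
grip_force: 60.8
```

Contact with the follower (about +2 N). I'll press slightly further, then release.

Call:
{"api": "jog_arm", "payload": {
  "series": [
    [[0, 0, 0.3], 0, -1],
    [[0, 0, 0], 0, -1],
    [[0, 0, 0], 0, -0.6],
    [[0, 0, 0], 0, -0.2],
    [[0, 0, 0], 0, 0.1],
    [[0, 0, 0], 0, 0.3],
    [[0, 0, 0], 0, 0.3],
    [[0, 0, 0], 0, 0.3],
    [[0, 0, 0], 0, 0.3],
    [[0, 0, 0], 0, 0.3]
  ]
}}

```text
time: 8.72
tcp_pos: [0.5447, -0.0576, 0.0932]
orientation: [-0.133, 0.991, 0.0, -0.0]
ft_force: [0.2, 0.1, -0.3]
gripper_width: 0.0554
grip_force: 0.0
```

```bash
python3 look.py w4
```

```text
8.7167 [ 0.5447 -0.0576  0.0932] [-0.1329  0.9911  0.     -0.    ] [ 0.2  0.1 -0.3] 0.05540369710102933
heading tool x -164.72389670088566
```

View pics/w4.png

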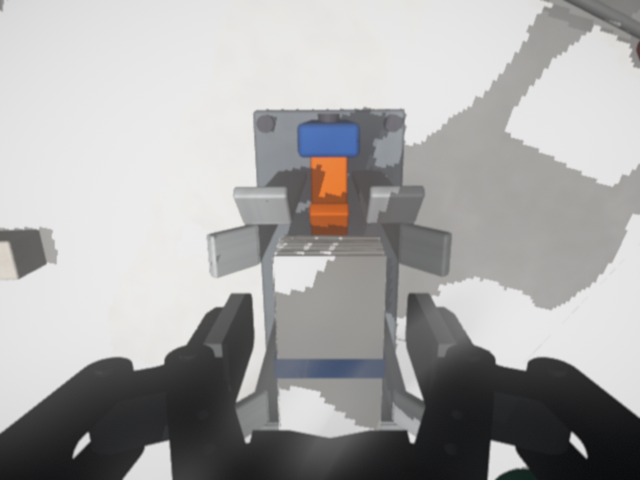

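The pack lies flat between the guides on the follower. Rising, shutting the fingers, then pushing at the middle.

Call:
{"api": "jog_arm", "payload": {
  "series": [
    [[0, 0, -1], 0, 0.3],
    [[0, 0, -2], 0, 0.3],
    [[0, 0, -2], 0, 0.3],
    [[-0.2, 0, 0], 0, -1],
    [[0, 0, 0], 0, -1],
    [[0, 0, 0], 0, -1],
    [[0, 0, 0], 0, -1],
    [[0, 0, 0], 0, -1],
    [[0, 0, 0], 0, -1],
    [[0, 0, 0], 0, -1],
    [[0, 0, 0], 0, -1],
    [[0, 0, 0], 0, -1]
  ]
}}

```text
time: 9.77
tcp_pos: [0.5465, -0.0571, 0.143]
orientation: [-0.133, 0.991, 0.0, -0.0]
ft_force: [0.3, 0.7, 0.2]
gripper_width: 0.0002
grip_force: 0.0
```

Call:
{"api": "jog_arm", "payload": {
  "series": [
    [[0, 0, 1], 0, -1],
    [[0, 0, 0.5], 0, -1],
    [[0, 0, 0.5], 0, -1],
    [[0, 0, 0.5], 0, -1],
    [[0, 0, 0.5], 0, -1],
    [[0, 0, 0.5], 0, -1],
    [[0, 0, 0], 0, -1],
    [[0, 0, 0], 0, -1]
  ]
}}

```text
time: 10.43
tcp_pos: [0.5462, -0.057, 0.1081]
orientation: [-0.133, 0.991, 0.0, -0.001]
ft_force: [-2.9, 1.3, 4.4]
gripper_width: 0.0001
grip_force: 1.6
```

Call:
{"api": "jog_arm", "payload": {
  "series": [
    [[0, 0, 0.5], 0, -1],
    [[0, 0, 0.5], 0, -1],
    [[0, 0, 0.5], 0, -1],
    [[0, 0, 0.5], 0, -1],
    [[0, 0, 0.5], 0, -1],
    [[0, 0, 0.5], 0, -1],
    [[0, 0, 0.4], 0, -1],
    [[0, 0, 0], 0, -1],
    [[0, 0, 0], 0, -1],
    [[0, 0, 0], 0, -1]
  ]
}}

```text
time: 11.27
tcp_pos: [0.5493, -0.0576, 0.0762]
orientation: [-0.133, 0.991, -0.001, 0.003]
ft_force: [0.3, 0.1, 6.2]
gripper_width: 0.0
grip_force: 3.3
```

Call:
{"api": "jog_arm", "payload": {
  "series": [
    [[0.1, 0, 0.3], 0, -1],
    [[0.1, 0, 0.3], 0, -1],
    [[0, 0, 0.15], 0, -1],
    [[0, 0, 0], 0, -1],
    [[0, 0, 0], 0, -1],
    [[0, 0, 0], 0, -1]
  ]
}}

```text
time: 11.77
tcp_pos: [0.5492, -0.0577, 0.0697]
orientation: [-0.133, 0.991, -0.001, 0.005]
ft_force: [1.6, 1.6, 7.6]
gripper_width: -0.0001
grip_force: 4.1
```

Call:
{"api": "jog_arm", "payload": {
  "series": [
    [[0, 0, 0.15], 0, -1],
    [[0, 0, 0], 0, -1],
    [[0, 0, 0], 0, -1],
    [[0, 0, 0], 0, -1]
  ]
}}

```text
time: 12.1
tcp_pos: [0.5493, -0.0578, 0.0682]
orientation: [-0.133, 0.991, -0.001, 0.005]
ft_force: [2.6, 2.1, 9.5]
gripper_width: -0.0001
grip_force: 4.2
```

Call:
{"api": "jog_arm", "payload": {
  "series": [
    [[0, 0, -0.4], 0, -1],
    [[0, 0, -0.6], 0, -1],
    [[0, 0, 0], 0, -1],
    [[0, 0, -2], 0, -1],
    [[0, 0, -3], 0, -1],
    [[0, 0, -3], 0, -1],
    [[-2, 0, -3], 0, -1],
    [[-3, 0, -3], 0, -1],
    [[0, 0, 0], 0, -1],
    [[0, 0, 0], 0, -1],
    [[0, 0, 0], 0, -1]
  ]
}}

```text
time: 13.02
tcp_pos: [0.5913, -0.0445, 0.2135]
orientation: [-0.133, 0.991, 0.0, -0.001]
ft_force: [-0.7, -0.0, -0.3]
gripper_width: -0.0001
grip_force: 0.0
```

```bash
python3 look.py w5
python3 - <<'E'
from h import *
s=bot.grab_frame('scene')[:,:,::-1]; w=cv2.imread('pics/w5.png')
c=cv2.resize(s[240:370,355:475],(443,480),interpolation=2)
cv2.imwrite('pics/v5.png',cv2.resize(np.hstack([w[:,150:500],c]),(793,480)))
E
```

```text
13.0167 [ 0.5913 -0.0445  0.2135] [-1.330e-01  9.911e-01  2.000e-04 -1.300e-03] [-0.7 -0.  -0.3] -0.00010673103566499197
heading tool x -164.71049819482937
```

View pics/v5.png

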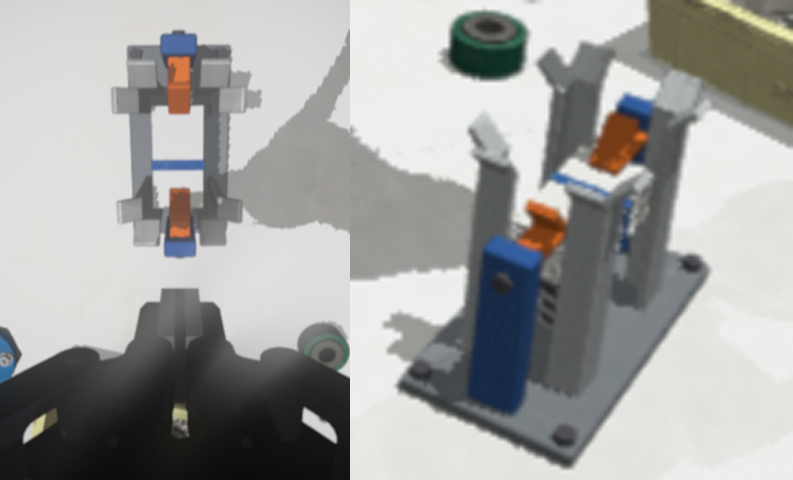

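Wrist view: both orange catches (329,110) and (330,190) overlap the white pack top, and the scene view agrees. A quick numeric check before handing in.

Run:
```python
from h import *
import pickle
s=pickle.load(open('pics/w5.pkl','rb')); C=cam('wrist',s)
a=cv2.imread('pics/w5.png').astype(int); sat=a.max(2)-a.min(2)
r=[v for v in range(95,200) if sat[v,329]<25]; print('white rows col329',r[0],r[-1])
for z in(.072,.094):
    W=ray(C,[[329,r[0]],[329,r[-1]]],z); print('gap at',z,np.linalg.norm(W[0]-W[1]))
b=sat[160:170,290:370].max(0)>40; c=np.where(b)[0]+290
for z in(.071,.1): 
    W=ray(C,[[c[0],165],[c[-1]+1,165]],z); print('band width at',z,np.linalg.norm(W[0]-W[1]))
```

```text
white rows col329 115 187
gap at 0.072 0.04720931576542364
gap at 0.094 0.043561705107271365
band width at 0.071 0.0357460478687228
band width at 0.1 0.032118095830236566
```

The catch gap measures 47 mm (48 expected with both catches fully in), and the band is 35.7 mm wide at z = 71 mm. The pack is latched.

```bash
python3 -c "
from rig import bot
print(bot.finish_job())"
```

```text
the job is handed in; nothing more can be done
None
```

The thick pack is in the magazine, held down by both orange catches. The thin pack was left where it lay, and I handed the job in after about 13 s of the 42 s allowed.

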